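Hold a tee coupon flush on the tilted rest

TASK

The tall spray can has been left on the front ledge of the tilting rest: first stand it upright on the bench, well clear of the rest (at least 10 cm away from it), and let go of it. Then take the wide tee coupon by its upright web, tilt it to match the sloping plate, and press its flat flange flush onto both raised strips, centred on the plate with the web running along the strips, with a steady push of about 15 N. Finish while still gripping it and pressing it there; do not shift the plate's tilt, ram it, tip the can over or disturb the narrow tee, the pot and the nozzle.

Things in the scene. Friction and masses are not known exactly. Their poses are not given: they have to be found in the camera images.
- wide_tee_center (a point): Point on the web's middle plane, half-way along, 13 mm above the underside, of the wide tee coupon (loose, steel, 0.3 to 0.55 kg, lying flange down; the nearer or the farther of two tees). x across the web (grip this way), y along it, z from flange to web. Web 9 mm thick along the middle of the flange, top 26 mm above the underside; fingertips can go down to 6 mm above the underside
- wide_tee: The same wide tee; flange 75 mm wide (x), 208 mm long (y), 6 mm thick; origin at the centre of its underside, same axes. The web's middle plane lies 1.5 mm to -x of this origin. It may be laid on the strips either way round. In some grippers it rocks about y by up to 0.12 rad under load, so feel whether both strips bear
- narrow_tee: Bystander: the other tee coupon, 56 mm wide, 204 mm long, 21 mm high, its thinner web stands near one edge of the flange. Origin at its underside, x across, y along. Leave alone
- spray_center (a point): Centre of the tall spray can with a domed cap, 59 mm in diameter, 200 mm high, 0.3 kg, loose; it stands upright on the rest's front ledge, whose top is 12 mm above the bench. The point lies on its axis, 100 mm above its foot; z is its axis
- spray_can: The same spray can; origin at the centre of its foot
- rest_base: Base of the tilting rest, fixed to the bench: steel plate 190 mm (x) by 210 mm (y), 12 mm thick, origin at the centre of its underside. Its -x side is the level front ledge, 80 mm deep, towards the robot. The hinge of the sloping plate runs along y at x = -15 mm, z = 40 mm
- tilt_plate: Sloping plate of the rest, 110 mm (x, up the slope) by 200 mm (y), 10 mm thick, locked by stiff friction (8 N m), rigid under the push wanted, at a tilt of 0.20 to 0.42 rad, high edge away from the robot. Origin on the hinge at the middle of its low front edge, underside; x up the slope, y along the hinge, z square to the plate
- face_mid (a point): Point midway between the two raised strips of the sloping plate, level with their tops (14 mm from the plate's underside, 55 mm up the slope), at mid length. The strips are 12 mm wide, 4 mm high, 200 mm long (y), middle lines 30 mm (tilt_plate_c1) and 80 mm (tilt_plate_c2) up the slope. x up the slope, y along the strips, z square to the face. The tee's flange centres here
- plate_edge (a point): Middle of the sloping plate's high edge, 110 mm up the slope; must stay put
- pot: Bystander: small lidded pot 50 mm in diameter, 42 mm high, farther back on the bench. Leave alone
- nozzle: Bystander: copper gas nozzle 25 x 66 mm lying farther back on the bench. Leave alone
Not all that is in view belongs to the job. Of the things that look like the spray_can, the smallest one is meant.

How it is judged:
On the way, in this order (a step that is already met when the one before it is completed fails the run):
1. the spray can stands upright on the bench, clear of the rest, let go (angle between spray_can's own z axis and vertical below 0.15 rad and height (world z) of spray_can between -0.006 and 0.006 m and horizontal distance between spray_can and rest_base above 0.2 m and linear speed of spray_can below 0.02 m/s and contact force between spray_can and the fingers below 0.1 N), for 0.2 s.
2. the wide tee is lifted in the gripper (height (world z) of wide_tee_center above 0.05 m and contact force between wide_tee and the fingers above 2 N), for 0.1 s.
At the end, for the whole second after the job is handed in: Gripper holds the wide tee on both strips (over 0.5 N each, 8 to 35 N in all), within 2 deg of the slope, 7 deg of the strips, 12 mm up or down and 25 mm along of the middle, at rest; the can stands upright on the bench, its middle over 20 cm from the base's middle (contact force between wide_tee and the fingers above 3 N and contact force between wide_tee and tilt_plate_c1 above 0.5 N and contact force between wide_tee and tilt_plate_c2 above 0.5 N and contact force between wide_tee and tilt_plate between 8 and 35 N and angle between the z axis of wide_tee and the z axis of face_mid, either way round below 0.035 rad and angle between the y axis of wide_tee and the y axis of face_mid, either way round below 0.12 rad and x of wide_tee in the frame of face_mid between -0.012 and 0.012 m and y of wide_tee in the frame of face_mid between -0.025 and 0.025 m and z of wide_tee in the frame of face_mid between -0.004 and 0.003 m and linear speed of each of wide_tee, spray_can below 0.02 m/s and angle between spray_can's own z axis and vertical below 0.15 rad and height (world z) of spray_can between -0.006 and 0.006 m and horizontal distance between spray_can and rest_base above 0.2 m); the arm keeps its last pose, push and grip.
It fails at once if the sloping plate's tilt was shifted (distance of plate_edge from where it was at the start of the episode above 0.005 m).
It fails at once if the tee was rammed onto the rest (contact force between wide_tee and tilt_plate above 70 N).
It fails at once if the spray can was tipped over (angle between spray_can's own z axis and vertical above 0.7 rad).
It fails at once if a bystander was disturbed (distance of any of narrow_tee, pot, nozzle from where it was at the start of the episode above 0.03 m).
It also fails if it takes over 66 s, if anything falls off the work surface, if the arm or the gripper's body presses on something with over 40 N, if the wrist force passes 120 N, or if a joint passes its speed limit or range.

ROBOT

A 7-joint arm with a two-finger parallel gripper is mounted at the origin on a cart in front of the work surface, level with it; the furniture and walls round the work are solid. World frame = base frame: x ahead of the robot, y to its left, z up, the work surface at z = 0. Lengths are in m, angles in rad, forces in N, time in s.
With the tool pointing down it reaches from about 0.35 to 0.9 m from the base axis. Payload 7.2 kg.
Tool frame: the origin (TCP) lies between the finger pads; the fingertips stand 14 mm ahead of it and the grasp point (between the pads) lies 5 mm behind it; z points along the fingers, y is the line along which they close (so a half turn about z gives the same grasp; the last joint's range is limited). The gripper opens to 88 mm and grips with 3 to 60 N. Pads are 20 mm wide; open, the fingers measure 115 mm over their backs; the gripper's body (75 mm by 178 mm) begins 61 mm behind the grasp point.
Start: joints at [1.2, 0.411, -0.013, 1.596, 0.006, 1.134, -0.082], TCP at [0.186, -0.597, 0.237] pointing down, gripper open.
Joint ranges: [-2.95, 2.95], [-0.29, 1.99], [-1.47, 1.44], [0.14, 2.54], [-1.03, 4.17], [0.13, 1.85], [-2.86, 2.86]. Speed limits (rad/s): [2.39, 2.39, 3.01, 3.01, 3.14, 3.14, 3.14].

INTERFACE

Orientations are given as a unit quaternion [w, x, y, z].
In Python, from plant import * gives the robot as it stands.
- The arm moves only by the tool servo_tool, never from a script. Its argument "plan" is a list of rows, each a list of 5 numbers: the gripper command: -1 is shut, 1 is fully open, values between are in proportion, then the shift along the world's x, y, z in mm, then the turn about the world's z in degrees. A call has 1 to 12 rows; each row is the pose to reach, as a shift and turn from the pose commanded when the call began; what a row does not reach only later rows make up. A row lasts 1/8 s, in which the tool goes at most 62.5 mm and 10.7 degrees, less where a joint would pass 70% of its speed; a pose out of reach is approached as far as the arm can. A call with a gripper value outside its range is refused whole. The fingers move at their own pace and stop on an object; "newtons" is the grip in N (left out, the last holds). Time passes only in rows, so rows that repeat a pose let the fingers close. It gives the time, the measured TCP pose, the force, the opening and the grip force at its end, in the units of the state.
- sense(): the state, without advancing time (a new reading comes with each control period).
- camera(name): name is "scene" or "top" or "wrist"; returns the picture (384x512x3 uint8, red, green, blue); there is no depth.
- camera_model(name): a dict with "camera_matrix" (3x3 intrinsics, pixels), "view" (4x4, takes a point from world to camera coordinates). Camera axes: x right, y down, z forward; pixel columns grow to the right and rows downward; lengths in m; the calibration is good to about 2 mm. The wrist camera is an equidistant fisheye: a pixel r from the principal point sees the ray r / f radians off the axis. A picture is of the moment at which its call begins: read the wrist's pose just before it. camera_model takes no time and is no camera call; for the wrist camera it gives the pose at the moment of the call.
- job_done(): hands the job in; it is judged then, once.
Trained networks look in the newest picture that a camera, given by its name, has taken for a name from the list of things; names that differ only in an ending like _2 or _b are one class to them, and where a whole thing is asked for, a point or a joint stands for the part that bears it (a point fixed in the world has none). Each returns a list of dicts, best first, with "conf" (0 to 1); they miss things now and then, are a little off and sometimes report something else, mostly with a low value. They report only what shows in the picture. A call takes as long as a camera call. They do not tell look-alikes from the thing itself.
- look_for(camera, thing): "point" ([x, y, z] in m, in world coordinates, good to about 4 mm: the middle of the surface that is visible of it).
The state is a dict: "clock": time; "q": joint angles; "dq": joint speeds; "tau": joint torques, N m; "tcp_pos": TCP position; "tcp_rot": TCP orientation; "contact_force": force on the tool from outside, world axes, zero at the start; "wrist_torque": the same for the moment, N m; "gripper_width": opening from 0.0 (shut) to 1.0 (fully open); "grasp_force": force on a finger pad.
Only numpy, scipy, OpenCV 4.12 (cv2) and the standard library are available. Lean on these libraries where they do the work, as an engineer would, in place of code of your own. Each camera call takes 0.05 s, during which the arm holds its last target. There are 200 camera calls.

## Working session

There is one attempt and no reset: what is moved stays moved. The work goes in short steps, Python scripts to look and compute and a tool call to move; the robot and the scene stay as the last step left them, time stands still between calls to the robot, and variables do not carry over. Pictures are saved under pics/ and viewed, at most 10 in all, crops included, and the job is handed in when it is done.

Besides the shell and the picture viewer there is one more tool, called by a JSON object that holds its "fn" and its "kwargs". servo_tool: Moves the arm, as the interface text tells. Its arguments: {"type":"object","properties":{"plan":{"type":"array"},"newtons":{"type":"number"}},"required":["plan"]}

```bash
ls; mkdir -p pics
cat > h.py <<'E'
from plant import *
import numpy as np, cv2
from scipy.spatial.transform import Rotation as R
def snap(cam,name):
    p=camera(cam); cv2.imwrite(f'pics/{name}.png',cv2.cvtColor(p,cv2.COLOR_RGB2BGR)); return p
def proj(cam,P):
    m=camera_model(cam); P=np.atleast_2d(P); c=(m['view']@np.c_[P,np.ones(len(P))].T)[:3]
    u=m['camera_matrix']@(c/c[2]); return u[:2].T
def ray(cam,uv,z):
    m=camera_model(cam); V=np.array(m['view']); d=V[:3,:3].T@np.linalg.solve(m['camera_matrix'],[*uv,1]); o=-V[:3,:3].T@V[:3,3]
    return o+d*(z-o[2])/d[2]
E
python3 - <<'E'
from h import *
a=snap('scene','s1'); b=snap('top','t1')
for n in ['wide_tee','narrow_tee','spray_can','rest_base','tilt_plate','pot','nozzle']:
    for c in ['scene','top']:
        print(n,c,[(np.round(d['point'],3).tolist(),round(d['conf'],2)) for d in look_for(c,n)][:4])
s=sense(); print({k:np.round(v,3).tolist() for k,v in s.items()})
E
```

```text
pics
wide_tee scene [([0.62, 0.249, 0.002], 0.75)]
wide_tee top [([0.624, 0.252, 0.013], 0.7)]
narrow_tee scene [([0.495, 0.288, 0.002], 0.94)]
narrow_tee top [([0.494, 0.283, 0.004], 0.65)]
spray_can scene [([0.514, -0.158, 0.139], 0.9), ([0.61, -0.388, 0.176], 0.84), ([0.7, -0.294, 0.173], 0.83)]
spray_can top [([0.599, -0.401, 0.2], 0.87), ([0.69, -0.308, 0.204], 0.68), ([0.508, -0.169, 0.182], 0.64)]
rest_base scene [([0.587, -0.098, 0.056], 0.67)]
rest_base top [([0.588, -0.11, 0.056], 0.77)]
tilt_plate scene [([0.62, -0.122, 0.066], 0.65)]
tilt_plate top [([0.621, -0.126, 0.067], 0.63)]
pot scene [([0.777, 0.151, 0.047], 0.62)]
pot top [([0.774, 0.136, 0.04], 0.56)]
nozzle scene [([0.76, 0.255, 0.013], 0.48)]
nozzle top [([0.756, 0.255, 0.017], 0.72), ([0.776, 0.136, 0.044], 0.26)]
{'clock': 0.8, 'q': [1.2, 0.411, -0.013, 1.596, 0.006, 1.134, -0.082], 'dq': [0.0, 0.001, -0.001, -0.0, 0.0, -0.001, 0.001], 'tau': [0.001, -58.766, 0.641, -29.137, -0.054, 0.01, 0.0], 'tcp_pos': [0.186, -0.597, 0.237], 'tcp_rot': [0.0, 0.989, 0.151, 0.0], 'contact_force': [0.614, -0.169, 0.048], 'wrist_torque': [-0.01, -0.041, -0.007], 'grasp_force': 0.0, 'gripper_width': 1.0}
```

View pics/s1.png

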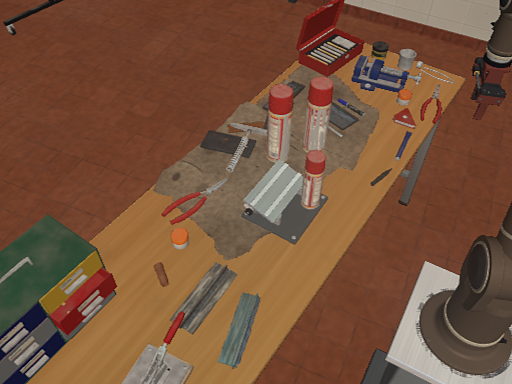

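View pics/t1.png

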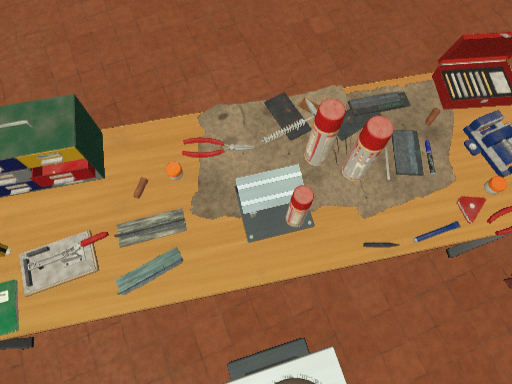

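Run:
```python
from h import *
p=cv2.imread('pics/t1.png')
a=cv2.resize(p[155:255,225:325],None,fx=6,fy=6,interpolation=cv2.INTER_CUBIC)[:600,:]
a=cv2.resize(a,(400,400)); b=cv2.resize(p[200:300,105:205],(400,400),interpolation=cv2.INTER_CUBIC)
a=np.hstack([a,b]); cv2.imwrite('pics/z1.png',a)
for n,uv in dict(edge1=(300,256),edge2=(100,310),knife=(380,245),blk=(397,150)).items(): print(n,ray('top',uv,0).round(3))
m=camera_model('wrist'); print(m); print(-np.array(camera_model('top')['view'])[:3,:3].T@np.array(camera_model('top')['view'])[:3,3])
```

```text
edge1 [ 0.407 -0.159  0.   ]
edge2 [0.43  0.434 0.   ]
knife [ 0.367 -0.402  0.   ]
blk [ 0.647 -0.594  0.   ]
{'camera_matrix': array([[297.31863964,   0.        , 253.11726819],
       [  0.        , 297.31863964, 192.59661239],
       [  0.        ,   0.        ,   1.        ]]), 'view': array([[ 2.98016887e-01, -9.54560386e-01, -6.36094420e-04,
        -6.24740609e-01],
       [-9.11012382e-01, -2.84619909e-01,  2.98409026e-01,
        -3.65498579e-02],
       [-2.85030480e-01, -8.83514392e-02, -9.54437870e-01,
         3.92881530e-01],
       [ 0.00000000e+00,  0.00000000e+00,  0.00000000e+00,
         1.00000000e+00]])}
[0.23727615 0.05089123 1.07819455]
```

View pics/z1.png

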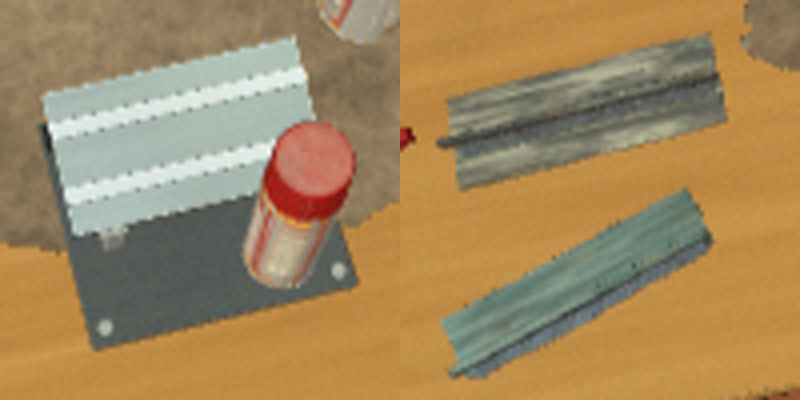

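```bash
cat > fit.py <<'E'
from h import *
from scipy.optimize import least_squares
o=np.array([225,155.]); T=lambda a:np.array(a)/4.+o
obs=T([(95,350),(357,284),(77,235),(44,93),(296,37),(52,130),(305,75),(67,195)])
def rest(p):
    x,y,w,t=p; c,s=np.cos(t),np.sin(t)
    def pl(u,v,n): return [-.015+u*c-n*s, v, .040+u*s+n*c]
    L=np.array([[-.095,.105,.012],[-.095,-.105,.012],pl(0,.1,.01),pl(.11,.1,.01),pl(.11,-.1,.01),pl(.08,.1,.014),pl(.08,-.1,.014),pl(.03,.1,.014)])
    return R.from_euler('z',w).apply(L)+[x,y,0]
f=least_squares(lambda p:(proj('top',rest(p))-obs).ravel(),[.58,-.11,.1,.3]); print('rest',f.x.round(4),abs(f.fun).max().round(2))
x,y,w,t=f.x; fm=R.from_euler('z',w).apply([-.015+.055*np.cos(t)-.014*np.sin(t),0,.04+.055*np.sin(t)+.014*np.cos(t)])+[x,y,0]; print('face_mid',fm.round(4))
o2=np.array([105,200.])
ob=np.array([(47,98),(312,35),(327,122),(59,188),(45,143),(315,80)])/4+o2
def tee(p,sg):
    x,y,w=p; L=np.array([[.0375,.104,.006],[.0375,-.104,.006],[-.0375,-.104,.006],[-.0375,.104,.006],[-sg*.0015,.104,.026],[-sg*.0015,-.104,.026]])
    return R.from_euler('z',w).apply(L)+[x,y,0]
for sg in(1,-1):
    f=least_squares(lambda p:(proj('top',tee(p,sg))-ob).ravel(),[.62,.25,.1]); print('tee',sg,f.x.round(4),f.cost.round(2),abs(f.fun).max().round(2))
# can axis from look
for P in([.508,-.165,.012],[.508,-.165,.212]): print(proj('top',P))
print('foot/top from px', ray('top',T((285,265)),.012), ray('top',T((315,158)),.205))
E
python3 fit.py
```

```text
rest [ 0.5787 -0.1342 -0.0614  0.2217] 1.09
face_mid [ 0.6142 -0.1364  0.0658]
tee 1 [ 0.6206  0.2453 -0.0519] 3.49 1.46
tee -1 [ 0.6196  0.2453 -0.0518] 6.21 2.07
[[290.87567898 223.25935722]]
[[299.16152285 200.43711529]]
foot/top from px [ 0.50918306 -0.18289165  0.012     ] [ 0.52208258 -0.18371957  0.205     ]
```

{"fn": "servo_tool", "kwargs": {"plan": [[1,0,0,63,0],[1,326,417,63,-20],[1,326,417,63,-20],[1,326,417,63,-20],[1,326,417,63,-20],[1,326,417,63,-20],[1,326,417,63,-20],[1,326,417,63,-20],[1,326,417,63,-20],[1,326,417,63,-20],[1,326,417,63,-20],[1,326,417,63,-20]], "newtons": 20}}

```text
clock: 2.3
tcp_pos: [0.5118, -0.1806, 0.2996]
tcp_rot: [0.0, 1.0, -0.024, -0.0]
contact_force: [0.3, 0.8, -0.5]
gripper_width: 0.999
grasp_force: 0.0
```

```bash
cat > h2.py <<'E'
from h import *
def wproj(P,m):
    P=np.atleast_2d(P); c=(np.array(m['view'])@np.c_[P,np.ones(len(P))].T)[:3].T
    th=np.arctan2(np.hypot(c[:,0],c[:,1]),c[:,2]); ph=np.arctan2(c[:,1],c[:,0]); K=m['camera_matrix']
    return np.c_[K[0,2]+K[0,0]*th*np.cos(ph),K[1,2]+K[1,1]*th*np.sin(ph)]
E
python3 - <<'E'
from h2 import *
m=camera_model('wrist'); s=sense(); snap('wrist','w1')
for c in ['wrist']:
  for n in ['spray_can','tilt_plate']: print(n,[(np.round(d['point'],3).tolist(),round(d['conf'],2)) for d in look_for(c,n)][:4])
print(s['tcp_pos'],s['tcp_rot'],s['q'],s['clock'])
z=cv2.imread('pics/w1.png')
for x,y in [(.512,-.181)]:
  for h in(.012,.2): print(wproj([x,y,h],m))
# rim circle of the can at z=.2 & face_mid
for u in wproj([[.5787,-.1342,.012],[.6142,-.1364,.0658]],m): cv2.circle(z,tuple(int(v) for v in u),3,(255,0,255),-1)
cv2.polylines(z,[wproj([[.512+.0295*np.cos(a),-.181+.0295*np.sin(a),.19] for a in np.linspace(0,6.28,30)],m).astype(int)],True,(0,255,0))
cv2.imwrite('pics/w1a.png',z)
E
```

```text
spray_can [([0.616, -0.392, 0.19], 0.97), ([0.527, -0.182, 0.214], 0.85), ([0.68, -0.303, 0.153], 0.77), ([0.625, 0.214, 0.005], 0.17)]
tilt_plate [([0.615, -0.133, 0.066], 0.9), ([0.531, -0.183, 0.211], 0.55), ([0.603, -0.13, 0.061], 0.42)]
[ 0.5117808  -0.18064543  0.29957405] [ 3.11885506e-04  9.99720645e-01 -2.36320276e-02 -2.47441240e-04] [ 0.4669112   0.23736435 -0.26365985  1.6959343   0.06611873  1.21728925
 -1.43068717] 2.3
[[253.4552284  157.54909202]]
[[253.57370848 197.18432758]]
```

View pics/w1a.png

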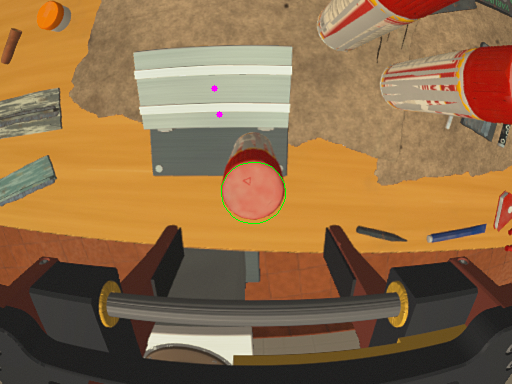

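{"fn": "servo_tool", "kwargs": {"plan": [[1,4,0,-60,0],[1,4,0,-110,0],[1,4,0,-140,0],[1,4,0,-140,0],[-1,4,0,-140,0],[-1,4,0,-140,0],[-1,4,0,-140,0],[-1,4,0,-140,0],[-1,4,0,-140,0],[-1,4,0,-140,0]], "newtons": 20}}

```text
clock: 3.7
tcp_pos: [0.5169, -0.1799, 0.1605]
tcp_rot: [0.0, 1.0, -0.023, 0.001]
contact_force: [-0.9, -0.4, 5.2]
gripper_width: 0.641
grasp_force: 20.0
```

{"fn": "servo_tool", "kwargs": {"plan": [[-1,0,0,20,0],[-1,0,0,40,0],[-1,-25,-30,40,0],[-1,-50,-80,40,0],[-1,-77,-130,40,0],[-1,-77,-170,40,0],[-1,-77,-190,40,0],[-1,-77,-190,20,0],[-1,-77,-190,5,0],[-1,-77,-190,-5,0],[-1,-77,-190,-10,0],[-1,-77,-190,-10,0]]}}

```text
clock: 5.2
tcp_pos: [0.4396, -0.3693, 0.1497]
tcp_rot: [-0.0, 1.0, -0.023, -0.0]
contact_force: [0.5, -0.2, -2.5]
gripper_width: 0.64
grasp_force: 20.0
```

Run:
```python
from h2 import *
snap('scene','s2'); z=cv2.imread('pics/s2.png')[120:240,230:390]; cv2.imwrite('pics/s2a.png',cv2.resize(z,None,fx=4,fy=4))
```

```text
(no output)
```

View pics/s2a.png

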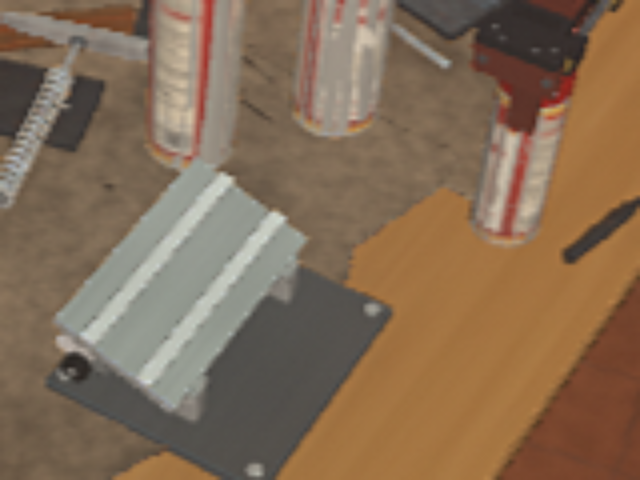

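{"fn": "servo_tool", "kwargs": {"plan": [[-1,0,0,-2,0],[-1,0,0,-3,0],[1,0,0,-2,0],[1,0,0,-2,0],[1,0,0,-2,0],[1,0,0,-2,0],[1,0,0,30,0],[1,0,0,80,0],[1,0,0,130,0],[1,0,0,150,0],[1,0,0,150,0]]}}

```text
clock: 6.62
tcp_pos: [0.44, -0.37, 0.3012]
tcp_rot: [0.001, 1.0, -0.023, 0.001]
contact_force: [0.6, -0.4, -1.0]
gripper_width: 1.003
grasp_force: 0.0
```

Run:
```python
from h2 import *
snap('top','t2'); 
z=cv2.imread('pics/t2.png'); 
print([(np.round(d['point'],3).tolist(),round(d['conf'],2)) for d in look_for('top','spray_can')])
s=sense(); print(s['tcp_pos'],s['contact_force'])
z=np.hstack([cv2.resize(z[155:255,225:325],(400,400),interpolation=cv2.INTER_CUBIC),cv2.resize(z[150:270,300:420],(400,400),interpolation=cv2.INTER_CUBIC)]); cv2.imwrite('pics/z2.png',z)
```

```text
[([0.435, -0.351, 0.144], 0.68), ([0.598, -0.396, 0.202], 0.65), ([0.692, -0.305, 0.204], 0.64)]
[ 0.43895271 -0.36929606  0.29852637] [-0.33544388  0.05978679 -0.96337763]
```

View pics/z2.png

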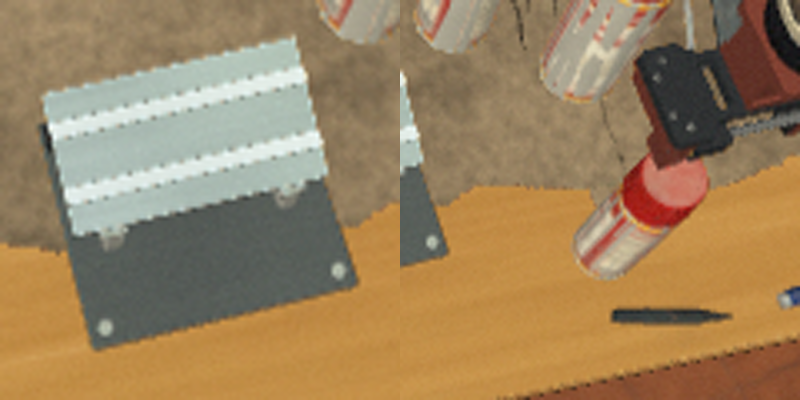

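```bash
cat > fit2.py <<'E'
from h import *
from scipy.optimize import least_squares
top=np.array([(95,350),(357,284),(77,235),(325,178),(44,93),(296,37),(52,130),(305,75),(67,195),(323,138)])/4+[225,155]
sc=np.array([(391,312),(305,240),(57,322),(200,163),(90,340),(232,180),(148,382),(283,217),(178,410)])/4+[230,120]
si=[1,3,4,5,6,7,8,9,2]
def rest(p):
    x,y,w,t=p; c,s=np.cos(t),np.sin(t)
    pl=lambda u,v,n:[-.015+u*c-n*s, v, .040+u*s+n*c]
    L=np.array([[-.095,.105,.012],[-.095,-.105,.012],pl(0,.1,.01),pl(0,-.1,.01),pl(.11,.1,.01),pl(.11,-.1,.01),pl(.08,.1,.014),pl(.08,-.1,.014),pl(.03,.1,.014),pl(.03,-.1,.014)])
    return R.from_euler('z',w).apply(L)+[x,y,0]
for a,b in((1,0),(0,1),(1,1)):
    fun=lambda p:np.r_[a*(proj('top',rest(p))-top).ravel(),b*(proj('scene',rest(p)[si])-sc).ravel()]
    f=least_squares(fun,[.58,-.13,-.06,.3]); x,y,w,t=f.x
    fm=R.from_euler('z',w).apply([-.015+.055*np.cos(t)-.014*np.sin(t),0,.04+.055*np.sin(t)+.014*np.cos(t)])+[x,y,0]
    print(f.x.round(4),abs(f.fun).max().round(2),'sd',np.sqrt(np.diag(np.linalg.inv(f.jac.T@f.jac+1e-9*np.eye(4)))*f.cost*2/(max(len(top)*2*a+18*b-4,1))).round(4),'fm',fm.round(4))
E
python3 fit2.py
```

```text
[ 0.5787 -0.1334 -0.0623  0.2544] 1.6 sd [0.0006 0.0006 0.0052 0.0539] fm [ 0.6133 -0.1355  0.0674]
[ 0.5763 -0.1273 -0.0562  0.3097] 1.59 sd [0.0009 0.0016 0.0089 0.0352] fm [ 0.6094 -0.1291  0.0701]
[ 0.5775 -0.1321 -0.0627  0.2391] 1.89 sd [0.0007 0.0008 0.0058 0.0272] fm [ 0.6126 -0.1343  0.0666]
```

{"fn": "servo_tool", "kwargs": {"plan": [[1,0,40,10,0],[1,180,615,10,90],[1,180,615,10,90],[1,180,615,10,90],[1,180,615,10,90],[1,180,615,10,90],[1,180,615,10,90],[1,180,615,10,90],[1,180,615,-100,90],[1,180,615,-100,90],[1,180,615,-100,90],[1,180,615,-100,90]]}}

```text
clock: 8.22
tcp_pos: [0.6165, 0.2491, 0.1942]
tcp_rot: [-0.003, 0.721, 0.693, -0.003]
contact_force: [-0.3, 0.4, 0.3]
gripper_width: 1.0
grasp_force: 0.0
```

{"fn": "servo_tool", "kwargs": {"plan": [[1,0,0,0,0],[1,0,0,0,0],[1,0,0,0,0]]}}

```text
clock: 8.6
tcp_pos: [0.6201, 0.2438, 0.2009]
tcp_rot: [0.001, 0.724, 0.69, 0.001]
contact_force: [-0.1, 0.5, -0.5]
gripper_width: 1.0
grasp_force: 0.0
```

Run:
```python
from h2 import *
m=camera_model('wrist'); s=sense(); snap('wrist','w2')
print([(np.round(d['point'],3).tolist(),round(d['conf'],2)) for d in look_for('wrist','wide_tee')])
print(s['tcp_pos'],s['tcp_rot'],s['q'],s['clock'])
z=cv2.imread('pics/w2.png')
L=np.array([[.0375,.104,.006],[.0375,-.104,.006],[-.0375,-.104,.006],[-.0375,.104,.006]]); W=np.array([[-.0015,.104,.026],[-.0015,-.104,.026]])
r=R.from_euler('z',-.052); f=lambda P:wproj(r.apply(P)+[.6206,.2453,0],m)
a,b=f(L),f(W)
z=cv2.resize(z,None,fx=1.5,fy=1.5)
cv2.polylines(z,[(a*1.5).astype(int)],True,(255,0,255)); cv2.polylines(z,[(b*1.5).astype(int)],False,(0,255,0)); cv2.imwrite('pics/w2a.png',z); print(a,b)
```

```text
[([0.626, 0.256, 0.003], 0.56)]
[0.62008569 0.2437596  0.20088176] [7.78954800e-04 7.24065172e-01 6.89730869e-01 5.91082357e-04] [-0.03476952  0.59068064 -0.63258101  1.49707198  0.36676356  1.17244203
 -0.7776605 ] 8.6
[[286.540918    83.10851502]
 [281.62234726 249.07587898]
 [224.32895638 248.99292279]
 [220.56742206  82.85945794]] [[252.25247108  81.32109151]
 [251.82538652 256.76891241]]
```

View pics/w2a.png

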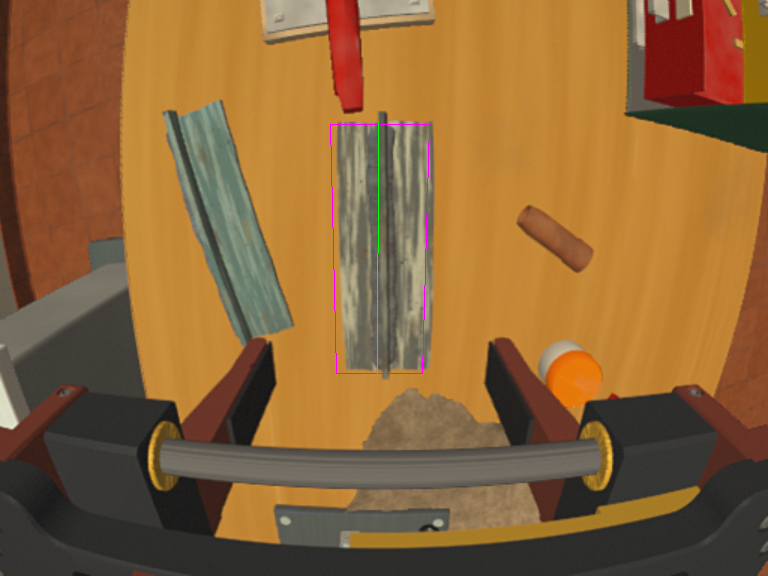

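```bash
cat > fit3.py <<'E'
from h2 import *
from scipy.optimize import least_squares
m=camera_model('wrist')
ob=np.array([(432,122),(429,369),(346,371),(338,123),(383,113),(387,378)])/1.5
for sg in(1,-1):
    L=np.array([[.0375,.104,.006],[.0375,-.104,.006],[-.0375,-.104,.006],[-.0375,.104,.006],[-.0015*sg,.104,.026],[-.0015*sg,-.104,.026]])
    g=lambda p:R.from_euler('z',p[2]).apply(L)+[p[0],p[1],0]
    f=least_squares(lambda p:(wproj(g(p),m)-ob).ravel(),[.62,.245,-.05]); print(sg,f.x.round(4),f.cost.round(3),'web',g(f.x)[4:].mean(0).round(4))
E
python3 fit3.py
```

```text
1 [ 0.6259  0.2494 -0.0331] 13.55 web [0.6244 0.2495 0.026 ]
-1 [ 0.6248  0.2495 -0.0328] 17.426 web [0.6263 0.2494 0.026 ]
```

{"fn": "servo_tool", "kwargs": {"plan": [[-0.3,4,5,-50,0.8],[-0.3,4,5,-100,0.8],[-0.3,4,5,-145,0.8],[-0.3,4,5,-170,0.8],[-0.3,4,5,-177,0.8],[-0.3,4,5,-177,0.8],[-1,4,5,-177,0.8],[-1,4,5,-177,0.8],[-1,4,5,-177,0.8],[-1,4,5,-177,0.8],[-1,4,5,-177,0.8]], "newtons": 40}}

```text
clock: 10.07
tcp_pos: [0.6243, 0.2506, 0.0243]
tcp_rot: [0.001, 0.718, 0.696, 0.001]
contact_force: [-1.8, -1.9, 8.9]
gripper_width: 0.069
grasp_force: 39.6
```

{"fn": "servo_tool", "kwargs": {"plan": [[-1,0,0,30,0],[-1,0,0,80,0],[-1,0,0,120,0],[-1,0,0,150,0],[-1,0,-50,150,0],[-1,-17,-384,150,-1.7],[-1,-17,-384,150,-1.7],[-1,-17,-384,150,-1.7],[-1,-17,-384,150,-1.7],[-1,-17,-384,150,-1.7],[-1,-17,-384,150,-1.7],[-1,-17,-384,150,-1.7]]}}

```text
clock: 11.58
tcp_pos: [0.6056, -0.1358, 0.1721]
tcp_rot: [-0.0, 0.73, 0.683, -0.001]
contact_force: [-0.2, 0.3, -4.7]
gripper_width: 0.059
grasp_force: 40.0
```

{"fn": "servo_tool", "kwargs": {"plan": [[-1,0,0,0,0],[-1,0,0,0,0],[-1,0,0,-30,0],[-1,0,0,-50,0],[-1,0,0,-50,0],[-1,0,0,-50,0],[-1,0,0,-50,0],[-1,0,0,-50,0]]}}

```text
clock: 12.58
tcp_pos: [0.6067, -0.1337, 0.1234]
tcp_rot: [0.001, 0.729, 0.685, 0.0]
contact_force: [-0.0, -0.3, -3.6]
gripper_width: 0.063
grasp_force: 40.0
```

Run:
```python
from h2 import *
s=sense(); print({k:np.round(s[k],3) for k in('clock','tcp_pos','contact_force','wrist_torque','q')})
m=camera_model('wrist')
a=snap('wrist','w3'); b=snap('scene','s3')
z=np.vstack([cv2.resize(cv2.imread('pics/w3.png'),(600,450))[:300], cv2.resize(cv2.imread('pics/s3.png')[140:240,210:410],(600,300),interpolation=cv2.INTER_CUBIC)])
cv2.imwrite('pics/z3.png',z)
```

```text
{'clock': np.float64(12.575), 'tcp_pos': array([ 0.607, -0.134,  0.123]), 'contact_force': array([-0.022, -0.305, -3.643]), 'wrist_torque': array([ 0.008, -0.035, -0.005]), 'q': array([ 0.546,  0.588, -0.579,  1.691,  0.376,  0.974, -0.232])}
```

View pics/z3.png

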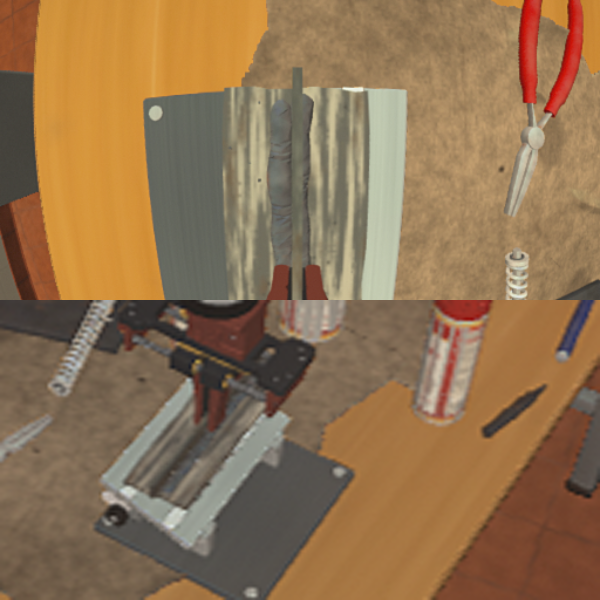

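{"fn": "servo_tool", "kwargs": {"plan": [[-1,0,0,-10,0],[-1,0,0,-17,0],[-1,0,0,-20,0],[-1,0,0,-20,0]]}}

```text
clock: 13.18
tcp_pos: [0.6048, -0.1344, 0.1037]
tcp_rot: [-0.0, 0.729, 0.685, -0.002]
contact_force: [-12.7, -1.3, 17.1]
gripper_width: 0.074
grasp_force: 41.7
```

{"fn": "servo_tool", "kwargs": {"plan": [[-1,0,0,-1,0],[-1,0,0,-2,0],[-1,0,0,-2,0]]}}

```text
clock: 13.55
tcp_pos: [0.6042, -0.1344, 0.1018]
tcp_rot: [-0.001, 0.729, 0.685, -0.002]
contact_force: [-14.7, -2.1, 19.0]
gripper_width: 0.078
grasp_force: 42.6
```

{"fn": "servo_tool", "kwargs": {"plan": [[-1,2,0,3,0],[-1,2,0,3,0],[-1,2,0,3,0]], "newtons": 15}}

```text
clock: 13.92
tcp_pos: [0.608, -0.1337, 0.1034]
tcp_rot: [-0.0, 0.729, 0.685, -0.0]
contact_force: [-4.0, -1.2, 3.5]
gripper_width: 0.078
grasp_force: 14.8
```

Run:
```python
from h2 import *
s=sense(); print({k:np.round(s[k],3) for k in('clock','tcp_pos','contact_force','wrist_torque','gripper_width','grasp_force')})
```

```text
{'clock': np.float64(13.925), 'tcp_pos': array([ 0.608, -0.134,  0.103]), 'contact_force': array([-4.013, -1.226,  3.503]), 'wrist_torque': array([-0.272,  0.718, -0.021]), 'gripper_width': np.float64(0.078), 'grasp_force': np.float64(14.751)}
```

{"fn": "servo_tool", "kwargs": {"plan": [[-0.84,0,0,0,0],[-0.82,0,0,0,0],[-0.8,0,0,0,0],[-0.78,0,0,0,0],[-0.76,0,0,-1,0],[-0.75,-1,0,-2,0],[-0.74,-1,0,-3,0],[-0.73,-2,0,-4,0],[-0.72,-2,0,-5,0],[-0.71,-3,0,-6,0],[-0.7,-3,0,-6,0],[-0.7,-3,0,-6,0]], "newtons": 15}}

```text
clock: 15.42
tcp_pos: [0.6056, -0.1335, 0.0979]
tcp_rot: [0.0, 0.729, 0.685, 0.0]
contact_force: [1.8, 0.3, 4.9]
gripper_width: 0.151
grasp_force: 1.9
```

Run:
```python
from h2 import *
s=sense(); print({k:np.round(s[k],3) for k in('clock','tcp_pos','contact_force','wrist_torque','gripper_width','grasp_force')})
a=snap('wrist','w4'); b=snap('scene','s4')
z=np.vstack([cv2.resize(cv2.imread('pics/w4.png'),(600,450))[30:300], cv2.resize(cv2.imread('pics/s4.png')[160:230,230:350],(560,330),interpolation=cv2.INTER_CUBIC)[:, :].repeat(1,0) if 0 else cv2.resize(cv2.imread('pics/s4.png')[160:226,230:350],(600,330),interpolation=cv2.INTER_CUBIC)])
cv2.imwrite('pics/z4.png',z)
```

```text
{'clock': np.float64(15.425), 'tcp_pos': array([ 0.606, -0.134,  0.098]), 'contact_force': array([1.762, 0.35 , 4.896]), 'wrist_torque': array([-0.016, -0.59 ,  0.012]), 'gripper_width': np.float64(0.151), 'grasp_force': np.float64(1.926)}
```

View pics/z4.png

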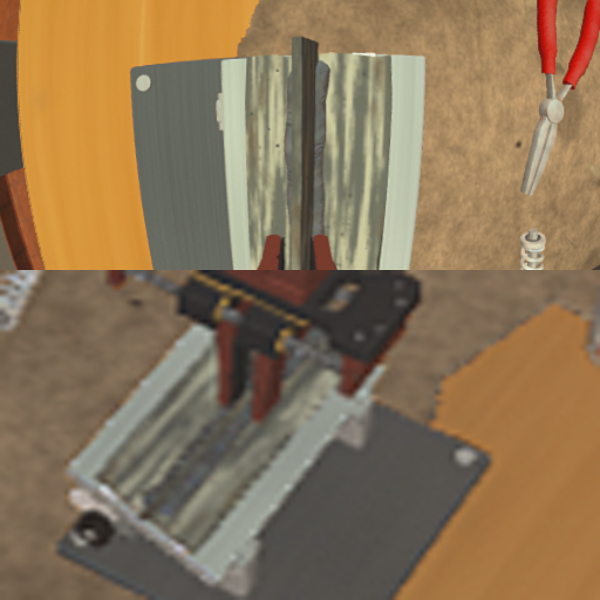

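{"fn": "servo_tool", "kwargs": {"plan": [[-0.7,0,0,-1,0],[-0.7,0,0,-2,0],[-0.7,0,0,-2,0]], "newtons": 5}}

```text
clock: 15.9
tcp_pos: [0.605, -0.1336, 0.0953]
tcp_rot: [-0.0, 0.729, 0.685, -0.0]
contact_force: [1.5, 0.4, 1.9]
gripper_width: 0.15
grasp_force: 1.1
```

{"fn": "servo_tool", "kwargs": {"plan": [[-1,0,0,0,0],[-1,0,0,0,0],[-1,0,0,0,0]], "newtons": 5}}

```text
clock: 16.27
tcp_pos: [0.6047, -0.1336, 0.0951]
tcp_rot: [-0.001, 0.729, 0.685, -0.001]
contact_force: [-0.1, 0.1, -1.1]
gripper_width: 0.117
grasp_force: 4.6
```

Run:
```python
from h2 import *
s=sense(); print({k:np.round(s[k],3) for k in('clock','tcp_pos','contact_force','wrist_torque','gripper_width','grasp_force')})
```

```text
{'clock': np.float64(16.275), 'tcp_pos': array([ 0.605, -0.134,  0.095]), 'contact_force': array([-0.115,  0.115, -1.136]), 'wrist_torque': array([-0.021, -0.105, -0.015]), 'gripper_width': np.float64(0.117), 'grasp_force': np.float64(4.575)}
```

{"fn": "servo_tool", "kwargs": {"plan": [[-0.7,0,0,0,0],[-0.7,0,0,0,0],[-0.7,0,0,-1,0],[-0.7,0,0,-2,0],[-0.7,0,0,-2,0]]}}

```text
clock: 16.9
tcp_pos: [0.6053, -0.1336, 0.0935]
tcp_rot: [-0.0, 0.729, 0.685, -0.0]
contact_force: [-0.4, -0.3, 0.1]
gripper_width: 0.148
grasp_force: 0.0
```

{"fn": "servo_tool", "kwargs": {"plan": [[-0.7,0,0,-1,0],[-0.7,0,0,-2,0],[-0.7,0,0,-2,0]]}}

```text
clock: 17.27
tcp_pos: [0.6054, -0.1336, 0.0918]
tcp_rot: [0.0, 0.729, 0.685, 0.0]
contact_force: [-0.1, -0.1, 3.0]
gripper_width: 0.148
grasp_force: 1.0
```

{"fn": "servo_tool", "kwargs": {"plan": [[-0.7,0,0,-1,0],[-0.7,0,0,-1,0],[-0.7,0,0,-1,0]]}}

```text
clock: 17.65
tcp_pos: [0.6055, -0.1336, 0.0917]
tcp_rot: [0.0, 0.729, 0.685, -0.0]
contact_force: [-2.8, -0.2, 9.3]
gripper_width: 0.15
grasp_force: 5.0
```

{"fn": "servo_tool", "kwargs": {"plan": [[-0.7,0,0,-1,0],[-0.7,0,0,-1,0],[-0.7,0,0,-1,0]]}}

```text
clock: 18.02
tcp_pos: [0.6055, -0.1336, 0.0916]
tcp_rot: [0.001, 0.729, 0.685, -0.0]
contact_force: [-7.9, -0.1, 16.9]
gripper_width: 0.15
grasp_force: 8.9
```

Run:
```python
from h2 import *
s=sense(); print({k:np.round(s[k],3) for k in('clock','tcp_pos','contact_force','wrist_torque','gripper_width','grasp_force')})
```

```text
{'clock': np.float64(18.025), 'tcp_pos': array([ 0.606, -0.134,  0.092]), 'contact_force': array([-7.917, -0.074, 16.902]), 'wrist_torque': array([ 0.044,  1.158, -0.003]), 'gripper_width': np.float64(0.15), 'grasp_force': np.float64(8.917)}
```

Run:
```python
from h2 import *
s=sense(); print(s['clock'],s['contact_force'].round(2),s['wrist_torque'].round(3),s['grasp_force'])
a=snap('wrist','w5'); b=snap('scene','s5')
A=cv2.resize(cv2.imread('pics/w5.png')[60:200,100:380],(800,400),interpolation=cv2.INTER_CUBIC)
m=camera_model('wrist')
def tee(t,fm,w=-.0625):
    Rm=R.from_euler('z',w)*R.from_euler('y',-t)
    L=np.array([[-.0375,.104,.006],[.0375,.104,.006],[-.006,.104,.026],[.003,.104,.026],[-.0375,-.02,.006],[.0375,-.02,.006]])
    return Rm.apply(L)+fm
for t,fm,c in((.3,[.612,-.134,.069],(0,255,0)),(.12,[.612,-.134,.074],(0,0,255))):
    for u in (wproj(tee(t,np.array(fm)),m)-[100,60])*800/280: cv2.drawMarker(A,tuple(u.astype(int)),c,cv2.MARKER_CROSS,12,1)
B=cv2.resize(cv2.imread('pics/s5.png')[170:230,230:350],(400,200),interpolation=cv2.INTER_CUBIC)
z=np.zeros((600,800,3),np.uint8); z[:400]=A; z[400:,:400]=B
B=cv2.resize(cv2.imread('pics/s5.png')[120:200,310:410],(250,200)); z[400:,450:700]=B
cv2.imwrite('pics/z5.png',z)
```

```text
18.025 [-7.92 -0.07 16.9 ] [ 0.044  1.158 -0.003] 8.916913332795957
```

View pics/z5.png

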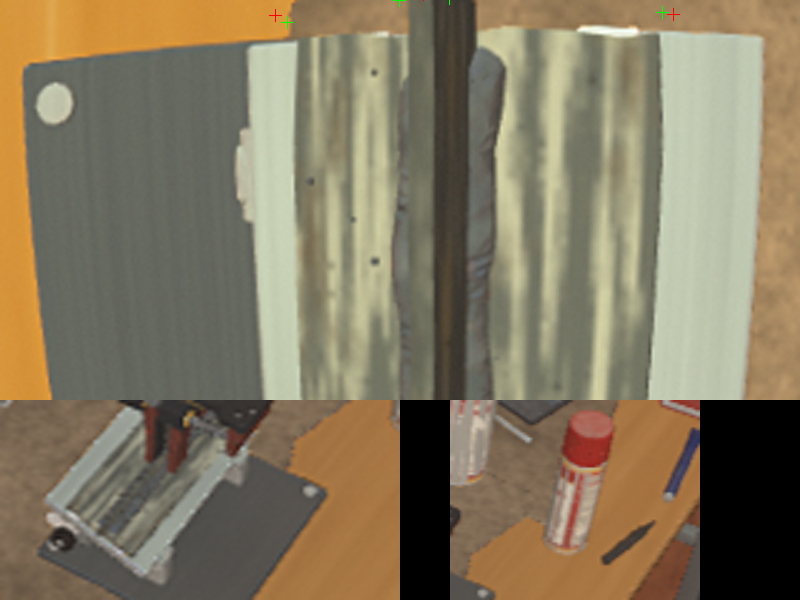

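{"fn": "servo_tool", "kwargs": {"plan": [[-0.7,0,0,3,0],[-0.68,0,0,4,0],[-0.65,-1,0,4,0],[-0.62,-1.5,0,4,0],[-0.62,-1.5,0,3,0],[-0.62,-1.5,0,2,0],[-0.62,-1.5,0,1.5,0],[-0.62,-1.5,0,1.5,0]], "newtons": 10}}

```text
clock: 19.12
tcp_pos: [0.6039, -0.1336, 0.0918]
tcp_rot: [0.0, 0.729, 0.685, -0.0]
contact_force: [-1.7, 0.0, 6.6]
gripper_width: 0.19
grasp_force: 3.4
```

{"fn": "servo_tool", "kwargs": {"plan": [[-0.62,0,0,-1,0],[-0.62,0,0,-1,0],[-0.62,0,0,-1,0]]}}

```text
clock: 19.5
tcp_pos: [0.6039, -0.1336, 0.0917]
tcp_rot: [0.0, 0.729, 0.685, -0.0]
contact_force: [-5.7, 0.1, 14.3]
gripper_width: 0.189
grasp_force: 7.3
```

{"fn": "servo_tool", "kwargs": {"plan": [[-0.65,0,0,0,0],[-0.68,0,0,0,0],[-0.68,0,0,0,0],[-0.68,0,0,0,0],[-0.68,0,0,0,0]]}}

```text
clock: 20.12
tcp_pos: [0.6051, -0.1337, 0.0917]
tcp_rot: [0.001, 0.729, 0.685, 0.001]
contact_force: [-1.4, -0.0, 9.2]
gripper_width: 0.158
grasp_force: 4.7
```

{"fn": "servo_tool", "kwargs": {"plan": [[-0.68,0,0,0,0],[-0.68,0,0,0,0],[-0.68,0,0,0,0],[-0.68,0,0,0,0]]}}

```text
clock: 20.62
tcp_pos: [0.6051, -0.1336, 0.0917]
tcp_rot: [0.001, 0.729, 0.685, 0.001]
contact_force: [-0.1, -0.1, 9.0]
gripper_width: 0.155
grasp_force: 4.7
```

```bash
cat > fit4.py <<'E'
from h2 import *
from scipy.optimize import least_squares
s=sense(); print(s['contact_force'].round(1),s['wrist_torque'].round(3))
# cross-slope check from w5 (crop row 300 -> full row), plate edges and flange edges
m=camera_model('wrist'); sc=280/800
row=60+300*sc; cols=100+np.array([258,299,655,752])*sc
# wrist pose now differs from w5 by 1.5 mm in x (tool was at .6055, now .604)
V=np.array(m['view']); V=V.copy(); V[:3,3]-=V[:3,:3]@np.array([.6055-s['tcp_pos'][0],0,0]); m=dict(m,view=V)
w=-.0625
def pts(t,d,x0,v):
    pl=lambda u,n:[-.015+u*np.cos(t)-n*np.sin(t),v,.04+u*np.sin(t)+n*np.cos(t)]
    L=np.array([pl(0,.01),pl(.055+d-.0375,.02),pl(.055+d+.0375,.02),pl(.11,.01)])
    return R.from_euler('z',w).apply(L)+[x0,-.132,0]
def col(t,d,x0):
    vs=np.linspace(-.0,.11,40); out=[]
    U=np.array([wproj(pts(t,d,x0,v),m) for v in vs])
    return np.array([np.interp(-row,-U[:,k,1],U[:,k,0]) if U[0,k,1]<U[-1,k,1] else np.interp(row,U[::-1,k,1],U[::-1,k,0]) for k in range(4)])
for t in(.24,.28,.32,.36):
    f=least_squares(lambda p:(col(t,p[0],p[1])-cols),[0,.578],x_scale=.01,diff_step=1e-3); print(t,f.x.round(4),f.fun.round(2))
E
python3 fit4.py
```

```text
[-0.1 -0.1  9. ] [-0.113  0.075 -0.006]
0.24 [-0.0031  0.581 ] [ 0.06 -0.33  0.28 -0.02]
0.28 [-0.0023  0.5811] [-0.32 -0.58  0.47  0.37]
0.32 [-0.0015  0.5813] [-0.56 -0.74  0.58  0.61]
0.36 [-0.0007  0.5816] [-0.66 -0.8   0.6   0.7 ]
```

{"fn": "servo_tool", "kwargs": {"plan": [[-0.68,0,0,-0.8,0],[-0.68,0,0,-0.8,0],[-0.68,0,0,-0.8,0],[-0.68,0,0,-0.8,0],[-0.68,0,0,-0.8,0],[-0.68,0,0,-0.8,0],[-0.68,0,0,-0.8,0],[-0.68,0,0,-0.8,0]]}}

```text
clock: 21.62
tcp_pos: [0.6052, -0.1336, 0.0916]
tcp_rot: [0.001, 0.729, 0.685, 0.001]
contact_force: [-4.5, -0.4, 14.6]
gripper_width: 0.164
grasp_force: 7.8
```

{"fn": "servo_tool", "kwargs": {"plan": [[-0.68,0,0,0,0],[-0.68,0,0,0,0],[-0.68,0,0,0,0],[-0.68,0,0,0,0],[-0.68,0,0,0,0],[-0.68,0,0,0,0],[-0.68,0,0,0,0],[-0.68,0,0,0,0]]}}

```text
clock: 22.62
tcp_pos: [0.6052, -0.1336, 0.0916]
tcp_rot: [0.001, 0.729, 0.685, 0.001]
contact_force: [-4.1, 0.2, 15.5]
gripper_width: 0.161
grasp_force: 7.8
```

```bash
python3 -c "
from plant import *
print(job_done())"
```

```text
the job is handed in; nothing more can be done
None
```

I stood the spray can upright on the bench, well clear of the rest, and handed the job in with the wide tee pressed flat on the sloping plate at a steady push of about 15 N. The tool could not tilt, so the fingers sit loosely around the web and push through one fingertip on the flange, not a firm grip. I could not measure that both strips bear; I inferred it from the geometry and the contact height. The verdict was not shown.

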